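# Wind up the bench lift and slide the carton onto the shelf

## Robot

A 6-joint arm with a two-finger parallel gripper is mounted at the origin on the work surface. World frame = base frame: x ahead of the robot, y to its left, z up, the work surface at z = 0. Lengths are in m, angles in rad, forces in N, time in s.
With the tool pointing down it reaches from about 0.35 to 0.775 m from the base axis. Payload 7.3 kg.
Tool frame: the origin (TCP) lies on the centre line of the jaws, within the pads' length; the fingertips stand 17 mm ahead of it and the grasp point (between the pads) lies 2 mm behind it (robot.tcp_to_tips is the distance from the TCP to the fingertips, in m); z points along the fingers, y is the line along which they close (so a half turn about z gives the same grasp; the last joint's range is limited). The gripper opens to 92 mm and grips with 3 to 60 N. Pads are 19 mm wide; open, the fingers measure 130 mm over their backs; the gripper's body (75 mm by 190 mm) begins 47 mm behind the grasp point.
Start: joints at [1.004, 0.342, 1.524, -0, 1.275, -0.146], TCP at [0.214, 0.479, 0.244] pointing down, gripper open.
Joint ranges: [-2.53, 2.53], [-0.77, 2.02], [0.04, 2.7], [-1, 4.14], [0.28, 2.66], [-3.11, 3.11]. Speed limits (rad/s): [2.57, 2.57, 3.14, 3.14, 3.14, 3.14].

## Interface

Orientations are given as [roll, pitch, yaw] about the fixed x, y, z axes, in that order (R = Rz(yaw) Ry(pitch) Rx(roll)).
In Python, from cell import robot gives the robot as it stands. The module is installed in compiled form; this text tells all that it offers.
- The arm moves only by the tool carry_out, never from a script. Its argument "commands" is a list of rows, each a list of 3 entries, a list of its own where there are three numbers: the shift along the tool's x, y, z in m, then the turn about the tool's z in rad, then the opening, from 0 (shut) to 1 (fully open). In form: [[[dx, dy, dz], yaw, claw], ...]. A call has 1 to 20 rows; each row shifts and turns the commanded pose from where the row before left it, along the tool's axes as they then stand; what a row does not reach is not made up. A row lasts 1/8 s, in which the tool goes at most 62.5 mm and 10.7 degrees, less where a joint would pass 70% of its speed; a pose out of reach is approached as far as the arm can. A call is refused whole if a number of a shift passes 0.0625 or a number of a turn 0.188, either way. A call with a gripper value outside its range is refused whole. The fingers move at their own pace and stop on an object; "newtons" is the grip in N (left out, the last holds). Time passes only in rows, so rows that do not move let the fingers close. It gives the time, the measured TCP pose, the force, the opening and the grip force at its end, in the units of the state.
- robot.observe(): the state, without advancing time (a new reading comes with each control period).
- robot.read_camera(name): name is "scene" or "top" or "wrist"; returns a dict with "pixels" (480x640x3 uint8, red, green, blue), "fx", "fy", "cx", "cy" (pixels), "view" (4x4, takes a point from world to camera coordinates); the wrist camera has in their place "T_tool_cam" (4x4, takes a point from camera to tool coordinates, whose origin is the TCP and whose axes are the flange's). Camera axes: x right, y up, looking along -z (the intrinsics and any distortion apply to the point x, -y, -z); pixel columns grow to the right and rows downward; lengths in m; the calibration is good to about 2 mm. A picture is of the moment at which its call begins: read the wrist's pose just before it. There is no depth.
- robot.hand_in(): hands the job in; it is judged then, once.
Trained networks look in a picture, given as the dict that the camera call returned (one of the last four; its "shot" number tells which), for a name from the list of things; names that differ only in an ending like _2 or _b are one class to them, and where a whole thing is asked for, a point or a joint stands for the part that bears it (a point fixed in the world has none). Each returns a list of dicts, best first, with "p" (0 to 1); they miss things now and then, are a little off and sometimes report something else, mostly with a low value. They report only what shows in the picture. A call takes as long as a camera call. They do not tell look-alikes from the thing itself.
- robot.find_in(picture, name): "at" ([column, row] in pixels, amid what is visible of it).
- robot.tip_of(picture, name): "at" ([column, row] in pixels: a listed point, or the origin of a listed thing).
The state is a dict: "time": time; "qpos": joint angles; "qvel": joint speeds; "joint_efforts": joint torques, N m; "tool_pos": TCP position; "tool_rot": TCP orientation; "contact_force": force on the tool from outside, world axes, zero at the start; "torque": the same for the moment, N m; "opening": finger opening in m; "grip_force": force on a finger pad.
Only numpy, scipy, OpenCV 4.12 (cv2) and the standard library are available. Lean on these libraries where they do the work, as an engineer would, in place of code of your own. Each camera call takes 0.05 s, during which the arm holds its last target. There are 200 camera calls.

## Task

Fit the loose hand crank fully down onto the square shaft of the bench lift and wind it clockwise until the lift platform is level with the shelf beside it. Then push the carton (slide it, do not lift or tip it) across until the whole carton stands on the shelf. Leave the crank on its shaft and the platform level with the shelf, and do not disturb the other things on the table.

Things in the scene. Friction and masses are not known exactly. Their poses are not given: they have to be found in the camera images.
- crank_hub (a point): Dark steel hand crank, about 0.35 kg, loose on the table, socket down, knob up. This point is in the middle of its hub, an upright square block 36 x 36 mm, 62 mm tall, 40 mm above the crank's underside. x points along the flat arm to the knob, z up; the hub's faces are square to x and y. The arm is 22 mm wide, its top 12 mm above the underside, its end 95 mm from the hub axis.
- crank_mouth (a point): The middle of the crank's underside: the mouth of its square socket (22 x 22 mm, 30 mm deep, sides parallel to the crank's x and y), directly below crank_hub. x along the arm, z up.
- crank_knob (a point): The middle of the crank's knob: a free-turning upright black round grip, 26 mm across, reaching from 15 to 65 mm above the crank's underside, its axis 80 mm from the hub axis along the crank's x; the point is 40 mm above the underside.
- shaft_seat (a point): Upright square steel shaft on the lift's grey gearbox (90 x 90 mm, 52 mm high). The point is on its axis, on the round collar (48 mm across, 58 mm above the table) where the fitted crank's underside rests. Shaft 20 x 20 mm, 24 mm tall, its top 10 mm tapering to 12 mm, sides parallel to x and y: the crank fits in four ways, 1 mm play each side. z up; turns with the shaft.
- shaft (a joint): How far the shaft has been turned clockwise as seen from above, rad; 0 at the start, stop at 22.6. It takes about 0.15 to 0.2 N m to turn and stays where it is left.
- platform (a joint): Height that the platform has been raised, m; 0 at the start, at most 0.072. One clockwise turn of the shaft raises it 20 mm (0.00318 m per rad); turning back lowers it.
- platform_top (a point): The middle of the upper face of the lift's aluminium platform, 160 mm (x) by 140 mm (y), starting 92 mm above the table. x and y are the lift's own directions: the shaft lies 225 mm from here towards -y, the shelf adjoins on the +y side. z up.
- shelf_top (a point): The middle of the upper face of the fixed white shelf, 190 mm (x) by 200 mm (y) on four posts; axes parallel to the platform's. Its edge towards the lift, 4 mm from the platform, has an aluminium nosing sloping down 7 mm over its last 24 mm; the two middles are 174 mm apart. Its height above the table differs from time to time (130 to 146 mm).
- carton_center (a point): The middle of the closed cardboard carton that stands on the platform: 130 mm (x) by 110 mm (y) by 80 mm tall, 0.3 to 0.75 kg; the point is 40 mm above its underside. z up.
- wrench_mid (a point): A wrench, 180 mm long, lying on the table: a bystander. The point is on it, near its middle.
- tape_roll_mid (a point): The middle of an empty cardboard tape core, 100 mm across, 48 mm tall, on the table: a bystander.
- jar_mid (a point): The middle of a jar 70 mm across, 85 mm tall, on the table: a bystander.
Mind the look-alikes: they are no part of the job. Leave any yellow look-alike of the part that bears carton_center alone. Leave any green look-alike of the part that bears crank_hub alone.

How it is judged:
On the way, in this order (a step that is already met when the one before it is completed fails the run):
1. the crank is fitted fully down on the square shaft (horizontal distance between crank_mouth and shaft_seat below 0.004 m and z of crank_mouth in the frame of shaft_seat below 0.005 m and angle between the z axis of crank_mouth and the z axis of shaft_seat, either way round below 0.12 rad), for 0.2 s.
2. the platform has been wound level with the shelf, the crank on the shaft and the carton still on the platform (z of platform_top in the frame of shelf_top between -0.006 and 0.006 m and horizontal distance between crank_mouth and shaft_seat below 0.005 m and z of crank_mouth in the frame of shaft_seat below 0.012 m and horizontal distance between carton_center and platform_top below 0.04 m), for 0.3 s.
At the end, for the whole second after the job is handed in: Carton flat and still on the shelf, its middle within 40 mm (y) and 30 mm (x) of the shelf's middle, turned under 0.35 rad; platform level with the shelf (within 7 mm); crank still seated on the shaft (raised under 8 mm) (y of carton_center in the frame of shelf_top between -0.04 and 0.04 m and x of carton_center in the frame of shelf_top between -0.03 and 0.03 m and z of carton_center in the frame of shelf_top between 0.036 and 0.044 m and angle between carton_center's own z axis and vertical below 0.06 rad and angle between the x axis of carton_center and the x axis of shelf_top, either way round below 0.35 rad and linear speed of carton below 0.02 m/s and z of platform_top in the frame of shelf_top between -0.007 and 0.007 m and horizontal distance between crank_mouth and shaft_seat below 0.005 m and z of crank_mouth in the frame of shaft_seat below 0.008 m); the robot touches nothing.
It fails at once if the carton is tipped more than 0.3 rad (angle between carton_center's own z axis and vertical above 0.3 rad).
It fails at once if the carton is lifted: its underside more than 20 mm above both the shelf's and the platform's upper face (z of carton_center in the frame of shelf_top above 0.06 m and z of carton_center in the frame of platform_top above 0.06 m).
It fails at once if a bystander (wrench, tape core or jar) is moved more than 30 mm (distance of any of wrench_mid, tape_roll_mid, jar_mid from where it was at the start of the episode above 0.03 m).
It also fails if it takes over 72 s, if anything falls off the work surface, if the arm or the gripper's body presses on something with over 40 N, if the wrist force passes 120 N, or if a joint passes its speed limit or range.

## Working session

There is one attempt and no reset: what is moved stays moved. The work goes in short steps, Python scripts to look and compute and a tool call to move; the robot and the scene stay as the last step left them, time stands still between calls to the robot, and variables do not carry over. Pictures are saved under pics/ and viewed, at most 10 in all, crops included, and the job is handed in when it is done.

Besides the shell and the picture viewer there is one more tool, called after ">>>" as name(argument=value, ...) on one line, values as JSON. carry_out: Moves the arm, as the interface text tells. Its arguments: {"type":"object","properties":{"commands":{"type":"array"},"newtons":{"type":"number"}},"required":["commands"]}

```bash
mkdir -p pics; cat > h.py <<'E'
import numpy as np, cv2
from cell import robot
from scipy.spatial.transform import Rotation as R
def cam(pic, st=None):
    if "view" in pic: return np.array(pic["view"])
    T=np.eye(4); T[:3,:3]=rot(st); T[:3,3]=st["tool_pos"]
    return np.linalg.inv(T@np.array(pic["T_tool_cam"]))
def rot(st): return R.from_euler('xyz',st["tool_rot"]).as_matrix()
def ray(pic,px,st=None):
    V=cam(pic,st); d=np.array([(px[0]-pic["cx"])/pic["fx"],-(px[1]-pic["cy"])/pic["fy"],-1.])
    Rm=V[:3,:3].T; return -Rm@V[:3,3], Rm@d
def at_z(pic,px,z,st=None):
    o,d=ray(pic,px,st); return o+d*(z-o[2])/d[2]
def proj(pic,P,st=None):
    V=cam(pic,st); p=V[:3,:3]@np.array(P)+V[:3,3]
    return np.array([pic["cx"]+pic["fx"]*p[0]/-p[2], pic["cy"]-pic["fy"]*p[1]/-p[2]])
def tri(obs):
    A=np.zeros((3,3));b=np.zeros(3)
    for o,d in obs:
        d=d/np.linalg.norm(d);M=np.eye(3)-np.outer(d,d);A+=M;b+=M@o
    return np.linalg.solve(A,b)
def save(pic,name,img=None):
    cv2.imwrite("pics/"+name,cv2.cvtColor(pic["pixels"] if img is None else img,cv2.COLOR_RGB2BGR))
E
python3 - <<'E'
from h import *
st=robot.observe(); print(st)
names="crank_hub crank_knob crank_mouth shaft_seat platform_top shelf_top carton_center wrench_mid tape_roll_mid jar_mid".split()
for c in ["top","scene"]:
    p=robot.read_camera(c); save(p,c+".png")
    print(c,{k:v for k,v in p.items() if k!="pixels"})
    for n in names: print(n,[(np.round(d["at"],1).tolist(),round(d["p"],2)) for d in robot.tip_of(p,n)[:3]])
E
```

```text
{'time': 0.0, 'qpos': array([ 1.00398087e+00,  3.42709842e-01,  1.52501887e+00,  1.05281497e-05,
        1.27541877e+00, -1.46005205e-01]), 'qvel': array([-1.20488641e-03,  1.40622200e-03, -5.56878909e-05, -8.55379023e-04,
        5.96742738e-04,  1.29288601e-03]), 'joint_efforts': array([-1.43244040e-03, -4.31248856e+01, -2.44211268e+01,  7.16570718e-02,
        5.60021424e-02, -4.80005224e-05]), 'tool_pos': array([0.21423127, 0.47887629, 0.24305099]), 'tool_rot': array([-3.14005583e+00, -2.36167443e-04,  2.72077915e+00]), 'contact_force': array([ 0.9292722 , -0.24454883,  0.80033081]), 'torque': array([0.0621781 , 0.01550401, 0.03727787]), 'grip_force': 0.0, 'opening': 0.09170856794797613}
top {'fx': 480.1096609146734, 'fy': 480.1096609146734, 'cx': 320.7050527107276, 'cy': 241.913308108132, 'view': array([[ 0.01972408, -0.99966591, -0.0167039 , -0.11412623],
       [ 0.99617167,  0.01822652,  0.08549731, -0.57987595],
       [-0.08516429, -0.01832631,  0.99619837, -1.23841498],
       [ 0.        ,  0.        ,  0.        ,  1.        ]]), 'shot': 1}
crank_hub [([433.3, 280.0], 0.
[... 595 characters left out ...]
877,  0.25038189],
       [-0.80933425, -0.1737385 ,  0.56106417,  0.37177997],
       [ 0.54961191,  0.11285817,  0.82776191, -1.71633235],
       [ 0.        ,  0.        ,  0.        ,  1.        ]]), 'shot': 2}
crank_hub [([215.3, 177.5], 0.81), ([244.1, 212.9], 0.67)]
crank_knob [([205.2, 193.6], 0.92)]
crank_mouth [([218.2, 188.6], 0.83), ([242.2, 219.0], 0.7)]
shaft_seat []
platform_top []
shelf_top [([464.9, 251.3], 0.6), ([232.1, 289.1], 0.58), ([255.1, 189.9], 0.42)]
carton_center [([398.0, 237.6], 0.78), ([422.6, 198.7], 0.76)]
wrench_mid [([231.3, 289.2], 0.77), ([240.1, 210.9], 0.25)]
tape_roll_mid [([343.3, 326.5], 0.75), ([228.4, 290.5], 0.61)]
jar_mid [([401.9, 335.6], 0.78)]
```

View pics/top.png

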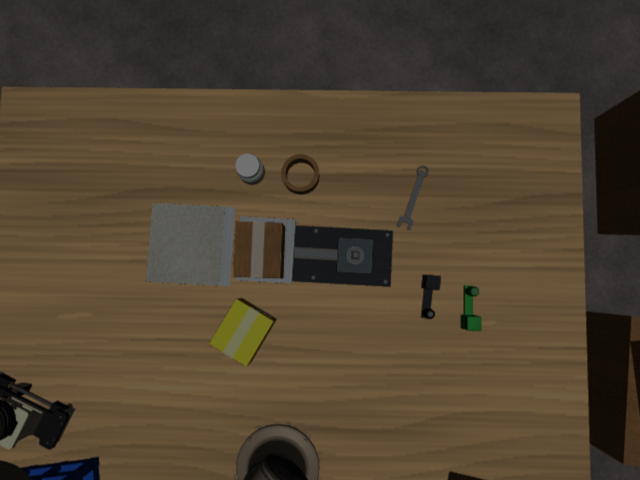

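View pics/scene.png

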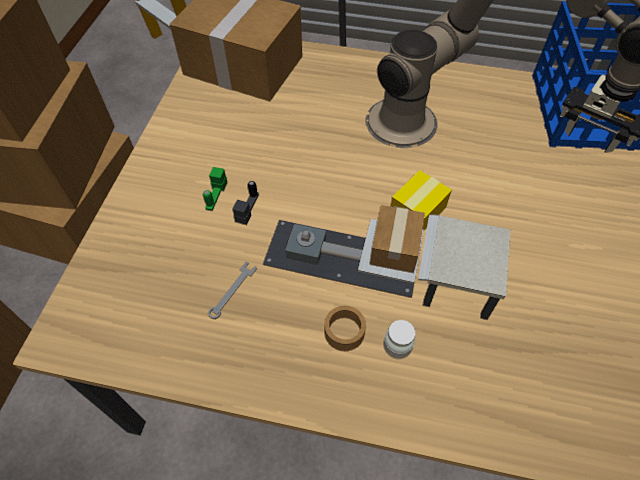

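The dark crank has its hub at top (431,281), with the knob towards (429,313). The green look-alike is at (472,322). The shaft is at (355,255), the carton at (259,249) and the shelf at (190,245). The yellow carton is at (242,332).

```bash
python3 - <<'E'
from h import *
t=robot.read_camera("top"); s=robot.read_camera("scene")
f=lambda *a:np.round(tri(a),3)
r=ray
print("hubtop",at_z(t,(431,282),.071),at_z(s,(243,209),.071), "knob",at_z(t,(429,314),.065),at_z(s,(252,184),.065))
print("shaft",at_z(t,(355,255),.08),at_z(s,(306,236),.08), f(r(t,(355,255)),r(s,(306,236))))
# shelf corners top view
for n,a,b in [("far-left",(152,204),(505,294)),("near-left",(147,284),(511,229))]: print(n,f(r(t,a),r(s,b)))
print("carton top z.172",[at_z(t,p,.172).round(3) for p in [(236,222),(284,223),(282,278),(234,276)]])
print("shelf z.138",[at_z(t,p,.138).round(3) for p in [(152,204),(235,209),(229,286),(147,284)]])
print("plate",[at_z(t,p,.0).round(3) for p in [(393,231),(391,286)]])
for i in range(2):
  for n in ["shaft_seat","crank_hub"]:
    print(n,[(np.round(at_z(t,d["at"],.058 if n[0]=='s' else .04),3),round(d["p"],2)) for d in robot.tip_of(t,n)[:3]])
E
```

```text
hubtop [ 0.48227406 -0.38200537  0.071     ] [ 0.49797803 -0.37314285  0.071     ] knob [ 0.40242842 -0.37830232  0.065     ] [ 0.40437628 -0.37603441  0.065     ]
shaft [ 0.54584388 -0.19060007  0.08      ] [ 0.55387245 -0.18597074  0.08      ] [ 0.546 -0.19   0.068]
far-left [0.656 0.303 0.144]
near-left [0.463 0.313 0.134]
carton top z.172 [array([0.612, 0.093, 0.172]), array([ 0.612, -0.019,  0.172]), array([ 0.484, -0.018,  0.172]), array([0.487, 0.093, 0.172])]
shelf z.138 [array([0.657, 0.305, 0.138]), array([0.648, 0.103, 0.138]), array([0.463, 0.111, 0.138]), array([0.464, 0.307, 0.138])]
plate [array([ 0.617, -0.296,  0.   ]), array([ 0.47 , -0.291,  0.   ])]
shaft_seat [(array([ 0.541, -0.189,  0.058]), 0.56)]
crank_hub [(array([ 0.489, -0.391,  0.04 ]), 0.66), (array([ 0.388, -0.488,  0.04 ]), 0.64)]
shaft_seat [(array([ 0.541, -0.189,  0.058]), 0.56)]
crank_hub [(array([ 0.489, -0.391,  0.04 ]), 0.66), (array([ 0.388, -0.488,  0.04 ]), 0.64)]
```

```bash
cat >> h.py <<'E'
def plan(wps, st=None, pose=None):
    """wps: (x,y,z,yaw,rows,claw); prints rounded rows, carrying the rounding error"""
    st=st or robot.observe()
    p,psi=(np.array(st["tool_pos"]),st["tool_rot"][2]) if pose is None else (np.array(pose[:3],float),pose[3])
    out=[]
    for x,y,z,a,n,c in wps:
        p0=p.copy();a0=psi;da=(a-a0+np.pi)%(2*np.pi)-np.pi
        for i in range(1,n+1):
            q=p0+(np.array([x,y,z])-p0)*i/n
            d=q-p; C,S=np.cos(psi),np.sin(psi)
            L=np.round([C*d[0]+S*d[1],S*d[0]-C*d[1],-d[2]],3)
            p=p+np.array([C*L[0]+S*L[1],S*L[0]-C*L[1],-L[2]])
            t=round(-(a0+da*i/n-psi),3); psi-=t
            out.append([(L+0.).tolist(),t,c])
    print(str(out).replace(" ",""), "END",p.round(4),round(psi,4))
E
python3 - <<'E'
from h import *
plan([(.45,.15,.28,3.09,9,1),(.46,-.37,.26,3.09,11,1)])
print(robot.read_camera("wrist")["T_tool_cam"].round(3))
E
```

```text
[[[-0.039,-0.023,-0.004],np.float64(-0.041),1],[[-0.038,-0.024,-0.004],np.float64(-0.041),1],[[-0.037,-0.026,-0.004],np.float64(-0.041),1],[[-0.035,-0.027,-0.004],np.float64(-0.041),1],[[-0.035,-0.029,-0.004],np.float64(-0.041),1],[[-0.033,-0.03,-0.004],np.float64(-0.041),1],[[-0.032,-0.031,-0.004],np.float64(-0.041),1],[[-0.031,-0.033,-0.004],np.float64(-0.041),1],[[-0.03,-0.034,-0.004],np.float64(-0.041),1],[[-0.003,-0.047,0.002],np.float64(-0.0),1],[[-0.004,-0.047,0.002],np.float64(-0.0),1],[[-0.003,-0.048,0.001],np.float64(-0.0),1],[[-0.003,-0.047,0.002],np.float64(-0.0),1],[[-0.004,-0.047,0.002],np.float64(-0.0),1],[[-0.003,-0.047,0.002],np.float64(-0.0),1],[[-0.003,-0.047,0.002],np.float64(-0.0),1],[[-0.004,-0.047,0.001],np.float64(-0.0),1],[[-0.003,-0.048,0.002],np.float64(-0.0),1],[[-0.003,-0.047,0.002],np.float64(-0.0),1],[[-0.004,-0.047,0.002],np.float64(-0.0),1]] END [ 0.4604 -0.3701  0.2597] 3.0898
[[-0.     0.955  0.295  0.08 ]
 [ 1.     0.     0.001 -0.001]
 [ 0.001  0.295 -0.955 -0.141]
 [ 0.     0.     0.     1.   ]]
```

>>> carry_out(commands=[[[-0.039,-0.023,-0.004],-0.041,1],[[-0.038,-0.024,-0.004],-0.041,1],[[-0.037,-0.026,-0.004],-0.041,1],[[-0.035,-0.027,-0.004],-0.041,1],[[-0.035,-0.029,-0.004],-0.041,1],[[-0.033,-0.03,-0.004],-0.041,1],[[-0.032,-0.031,-0.004],-0.041,1],[[-0.031,-0.033,-0.004],-0.041,1],[[-0.03,-0.034,-0.004],-0.041,1],[[-0.003,-0.047,0.002],0,1],[[-0.004,-0.047,0.002],0,1],[[-0.003,-0.048,0.001],0,1],[[-0.003,-0.047,0.002],0,1],[[-0.004,-0.047,0.002],0,1],[[-0.003,-0.047,0.002],0,1],[[-0.003,-0.047,0.002],0,1],[[-0.004,-0.047,0.001],0,1],[[-0.003,-0.048,0.002],0,1],[[-0.003,-0.047,0.002],0,1],[[-0.004,-0.047,0.002],0,1]])

```text
time: 3.95
tool_pos: [0.4602, -0.3717, 0.2596]
tool_rot: [3.142, 0.0, 3.09]
contact_force: [0.3, 0.0, -0.0]
opening: 0.0912
grip_force: 0.0
```

```bash
python3 - <<'E'
from h import *
st=robot.observe(); p=robot.read_camera("wrist"); save(p,"w1.png"); print(st["tool_pos"],st["tool_rot"],st["qpos"])
for n,z in [("crank_hub",.04),("crank_mouth",0),("crank_knob",.04)]:
    print(n,[(np.round(d["at"]),at_z(p,d["at"],z,st).round(4),round(d["p"],2)) for d in robot.tip_of(p,n)[:3]])
E
```

```text
[ 0.46020344 -0.37166246  0.25963504] [3.14152381e+00 1.98368453e-04 3.08961248e+00] [-8.08972478e-01  4.54915606e-01  1.30464037e+00  1.89639483e-04
  1.38193977e+00 -2.32782423e+00]
crank_hub [(array([309., 231.]), array([ 0.4796, -0.3876,  0.04  ]), 0.9), (array([196., 141.]), array([ 0.3821, -0.4932,  0.04  ]), 0.66)]
crank_mouth [(array([309., 222.]), array([ 0.4796, -0.3895,  0.    ]), 0.7), (array([210., 138.]), array([ 0.38  , -0.4913,  0.    ]), 0.65)]
crank_knob [(array([211., 217.]), array([ 0.4593, -0.4895,  0.04  ]), 0.95), (array([311., 155.]), array([ 0.4019, -0.3806,  0.04  ]), 0.78)]
```

View pics/w1.png

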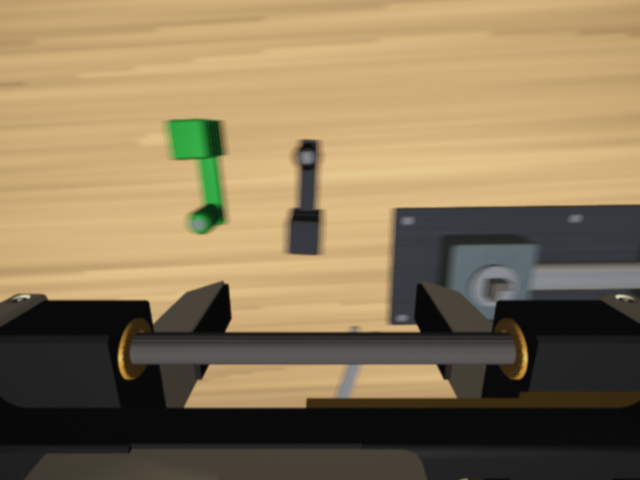

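The dark hub is at wrist pixel (306,231) and its knob at (307,152). The green crank is to the left, with its hub at (190,139). The shaft is at (495,287). The crank's measured length of about 79 mm fits, so I go down to grasp the hub.

```bash
sed -i 's/t=round(-(a0+da\*i\/n-psi),3)/t=float(round(-(a0+da*i\/n-psi),3))/' h.py; python3 - <<'E'
from h import *
plan([(.480,-.386,.12,3.06,5,1),(.480,-.386,.045,3.06,4,1),(.480,-.386,.045,3.06,6,0)])
E
```

```text
[[[-0.004,-0.003,0.028],0.006,1],[[-0.004,-0.003,0.028],0.005,1],[[-0.005,-0.003,0.027],0.006,1],[[-0.004,-0.002,0.028],0.006,1],[[-0.004,-0.003,0.028],0.005,1],[[0.0,0.0,0.019],0.0,1],[[0.0,0.0,0.019],0.0,1],[[0.0,0.0,0.018],0.0,1],[[0.0,0.0,0.019],0.0,1],[[0.0,0.0,0.0],0.0,0],[[0.0,0.0,0.0],0.0,0],[[0.0,0.0,0.0],0.0,0],[[0.0,0.0,0.0],0.0,0],[[0.0,0.0,0.0],0.0,0],[[0.0,0.0,0.0],0.0,0]] END [ 0.4801 -0.3858  0.045 ] 3.0603
```

>>> carry_out(commands=[[[-0.004,-0.003,0.028],0.006,1],[[-0.004,-0.003,0.028],0.005,1],[[-0.005,-0.003,0.027],0.006,1],[[-0.004,-0.002,0.028],0.006,1],[[-0.004,-0.003,0.028],0.005,1],[[0,0,0.019],0,1],[[0,0,0.019],0,1],[[0,0,0.018],0,1],[[0,0,0.019],0,1],[[0,0,0],0,0],[[0,0,0],0,0],[[0,0,0],0,0],[[0,0,0],0,0],[[0,0,0],0,0],[[0,0,0],0,0]], newtons=25)

```text
time: 6.02
tool_pos: [0.4806, -0.3858, 0.046]
tool_rot: [-3.141, 0.001, 3.062]
contact_force: [1.0, -2.1, 0.5]
opening: 0.0368
grip_force: 1.0
```

```bash
python3 - <<'E'
from h import *
plan([(.4806,-.3858,.046,3.062,2,0),(.4806,-.3858,.18,3.062,4,0),(.52,-.28,.2,3.11,5,0)])
E
```

```text
[[[0.0,0.0,0.0],-0.0,0],[[0.0,0.0,0.0],-0.0,0],[[0.0,0.0,-0.034],-0.0,0],[[0.0,0.0,-0.033],-0.0,0],[[0.0,0.0,-0.034],-0.0,0],[[0.0,0.0,-0.033],-0.0,0],[[-0.006,0.022,-0.004],-0.01,0],[[-0.007,0.021,-0.004],-0.009,0],[[-0.006,0.022,-0.004],-0.01,0],[[-0.007,0.022,-0.004],-0.01,0],[[-0.007,0.021,-0.004],-0.009,0]] END [ 0.5201 -0.28    0.2   ] 3.1098
```

>>> carry_out(commands=[[[0,0,0],0,0],[[0,0,0],0,0],[[0,0,-0.034],0,0],[[0,0,-0.033],0,0],[[0,0,-0.034],0,0],[[0,0,-0.033],0,0],[[-0.006,0.022,-0.004],-0.01,0],[[-0.007,0.021,-0.004],-0.009,0],[[-0.006,0.022,-0.004],-0.01,0],[[-0.007,0.022,-0.004],-0.01,0],[[-0.007,0.021,-0.004],-0.009,0],[[0,0,0],0,0]])

```text
time: 7.52
tool_pos: [0.5209, -0.2775, 0.2001]
tool_rot: [3.142, 0.001, 3.113]
contact_force: [0.4, -0.1, -4.4]
opening: 0.0364
grip_force: 24.9
```

```bash
python3 - <<'E'
from h import *
st=robot.observe(); p=robot.read_camera("wrist"); save(p,"w2.png"); print(st["tool_pos"],st["tool_rot"],st["qpos"],st["opening"],st["grip_force"])
z0=st["tool_pos"][2]-.046
for n,z in [("crank_hub",.04+z0),("crank_knob",.04+z0),("crank_mouth",z0),("shaft_seat",.058)]:
    print(n,[(np.round(d["at"],1),at_z(p,d["at"],z,st).round(4),round(d["p"],2)) for d in robot.tip_of(p,n)[:3]])
E
```

```text
[ 0.52088835 -0.27752396  0.20011084] [3.14155058e+00 6.22508892e-04 3.11259298e+00] [-6.19540684e-01  4.96138552e-01  1.40429916e+00  4.03348530e-04
  1.24066131e+00 -2.16146801e+00] 0.03639044279287331 24.922100007534027
crank_hub [(array([40. , 58.3]), array([ 0.4112, -0.3818,  0.1941]), 0.95), (array([321.2, 312.1]), array([ 0.5213, -0.2789,  0.1941]), 0.79)]
crank_knob [(array([323.5, 131.9]), array([ 0.4409, -0.2756,  0.1941]), 0.93), (array([ 65.2, 161.6]), array([ 0.4494, -0.3817,  0.1941]), 0.79)]
crank_mouth [(array([77.8, 68.4]), array([ 0.4081, -0.3935,  0.1541]), 0.57)]
shaft_seat [(array([424.9, 259.3]), array([ 0.5477, -0.1914,  0.058 ]), 0.85)]
```

View pics/w2.png

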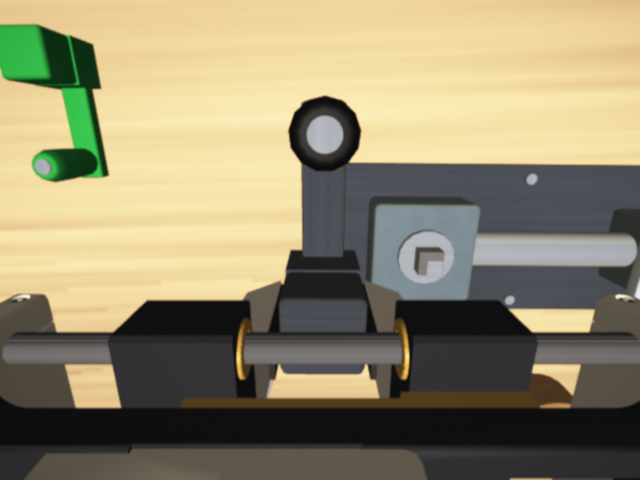

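The held crank is well centred in the jaws: knob at (325,132), hub at (322,310). The shaft collar is at (426,257). I take a magnified crop to find the shaft axis and the lift yaw.

```bash
cat > c.py <<'E'
from h import *
im=cv2.imread("pics/w2.png"); c=im[185:315,355:495]; cv2.imwrite("pics/w2c.png",cv2.resize(c,None,fx=4.5,fy=4.5,interpolation=cv2.INTER_CUBIC))
E
python3 c.py; python3 - <<'E'
from h import *
st=robot.observe(); p=robot.read_camera("wrist")
g=cv2.cvtColor(p["pixels"],cv2.COLOR_RGB2GRAY).astype(float)
pts=[]
for c in range(370,630,8):
    col=g[140:195,c]; d=np.diff(cv2.GaussianBlur(col[:,None],(1,5),0)[:,0]); pts.append((c,140+np.argmin(d)+.5))
P=np.array([at_z(p,q,.008,st)[:2] for q in pts]); k=np.polyfit(P[:,1],P[:,0],1); print("plate edge dx/dy",k, np.abs(np.polyval(k,P[:,1])-P[:,0]).max())
E
```

```text
plate edge dx/dy [0.03828008 0.47819228] 0.00045563769667084086
```

View pics/w2c.png

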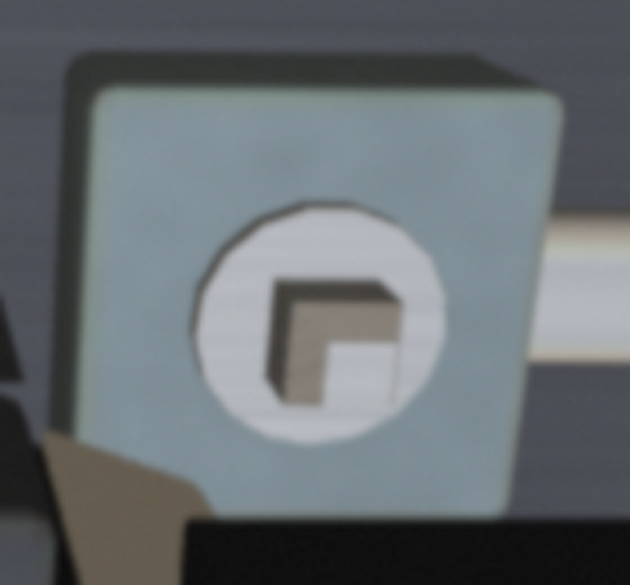

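```bash
python3 - <<'E'
from h import *
st=robot.observe(); p=robot.read_camera("wrist")
print(at_z(p,(426.1,256.6),.058,st),at_z(p,(435.6,268.1),.082,st))
plan([(.5485,-.1905,.165,3.103,4,0),(.5485,-.1905,.142,3.103,2,0),(.5485,-.1905,.142,3.103,1,0)])
E
```

```text
[ 0.54397041 -0.19344834  0.058     ] [ 0.54501891 -0.1926428   0.082     ]
[[[-0.006,0.023,0.009],0.001,0],[[-0.007,0.022,0.008],0.002,0],[[-0.006,0.023,0.009],0.001,0],[[-0.007,0.023,0.009],0.002,0],[[0.0,0.0,0.011],-0.0,0],[[0.0,0.0,0.012],-0.0,0],[[0.0,0.0,0.0],-0.0,0]] END [ 0.5488 -0.1901  0.1415] 3.1028
```

```bash
python3 - <<'E'
from h import *
plan([(.545,-.192,.165,3.103,4,0),(.545,-.192,.135,3.103,3,0),(.545,-.192,.122,3.103,4,0)])
E
```

```text
[[[-0.006,0.022,0.009],0.001,0],[[-0.005,0.022,0.008],0.002,0],[[-0.006,0.023,0.009],0.001,0],[[-0.005,0.022,0.009],0.002,0],[[0.0,0.0,0.01],-0.0,0],[[0.0,0.0,0.01],-0.0,0],[[0.0,0.0,0.01],-0.0,0],[[0.0,0.0,0.003],-0.0,0],[[0.0,0.0,0.003],-0.0,0],[[0.0,0.0,0.003],-0.0,0],[[0.0,0.0,0.004],-0.0,0]] END [ 0.5447 -0.1919  0.1215] 3.1028
```

>>> carry_out(commands=[[[-0.006,0.022,0.009],0.001,0],[[-0.005,0.022,0.008],0.002,0],[[-0.006,0.023,0.009],0.001,0],[[-0.005,0.022,0.009],0.002,0],[[0,0,0.01],0,0],[[0,0,0.01],0,0],[[0,0,0.01],0,0],[[0,0,0.003],0,0],[[0,0,0.003],0,0],[[0,0,0.003],0,0],[[0,0,0.004],0,0],[[0,0,0],0,0]])

```text
time: 9.38
tool_pos: [0.5448, -0.1912, 0.1214]
tool_rot: [3.141, -0.0, 3.104]
contact_force: [0.9, 0.7, -4.2]
opening: 0.0365
grip_force: 24.9
```

>>> carry_out(commands=[[[0,0,0.003],0,0],[[0,0,0.002],0,0],[[0,0,0.002],0,0],[[0,0,0.002],0,0],[[0,0,0.002],0,0],[[0,0,0],0,0]])

```text
time: 10.12
tool_pos: [0.5448, -0.1903, 0.1103]
tool_rot: [3.14, -0.001, 3.104]
contact_force: [1.5, 4.6, -3.5]
opening: 0.0358
grip_force: 24.9
```

>>> carry_out(commands=[[[0,0.001,0.002],0,0],[[0,0,0.002],0,0],[[0,0,0.002],0,0],[[0,0,0.001],0,0],[[0,0,0],0,0]])

```text
time: 10.75
tool_pos: [0.5449, -0.1902, 0.1039]
tool_rot: [3.141, 0.0, 3.104]
contact_force: [-0.2, 3.7, 1.4]
opening: 0.036
grip_force: 24.9
```

```bash
python3 - <<'E'
from h import *
st=robot.observe()
p=list(st["tool_pos"])+[st["tool_rot"][2]]; x,y=p[:2]
kx,ky=x+.08*np.cos(p[3]),y+.08*np.sin(p[3]); print(kx,ky)
plan([(x,y,.103,p[3],2,0),(x,y,.103,p[3],3,.7),(x,y,.205,p[3],4,.7),(kx,ky,.205,1.3,10,.6)],pose=p)
plan([(kx,ky,.205,-1.2,14,.6),(kx,ky,.105,-1.2,4,.6)],pose=(kx,ky,.205,1.3))
E
```

```text
0.46498566676185293 -0.18719578071474713
[[[0.0,0.0,0.0],-0.0,0],[[0.0,0.0,0.001],-0.0,0],[[0.0,0.0,0.0],-0.0,0.7],[[0.0,0.0,0.0],-0.0,0.7],[[0.0,0.0,0.0],-0.0,0.7],[[0.0,0.0,-0.026],-0.0,0.7],[[0.0,0.0,-0.025],-0.0,0.7],[[0.0,0.0,-0.026],-0.0,0.7],[[0.0,0.0,-0.025],-0.0,0.7],[[0.008,0.0,0.0],0.18,0.6],[[0.008,-0.001,0.0],0.181,0.6],[[0.007,-0.003,0.0],0.18,0.6],[[0.007,-0.004,0.0],0.181,0.6],[[0.006,-0.006,0.0],0.18,0.6],[[0.005,-0.006,0.0],0.18,0.6],[[0.004,-0.007,0.0],0.181,0.6],[[0.002,-0.008,0.0],0.18,0.6],[[0.001,-0.008,0.0],0.18,0.6],[[0.0,-0.008,0.0],0.181,0.6]] END [ 0.4647 -0.1871  0.2049] 1.2998
[[[0.0,0.0,0.0],0.179,0.6],[[0.0,0.0,0.0],0.178,0.6],[[0.0,0.0,0.0],0.179,0.6],[[0.0,0.0,0.0],0.178,0.6],[[0.0,0.0,0.0],0.179,0.6],[[0.0,0.0,0.0],0.178,0.6],[[0.0,0.0,0.0],0.179,0.6],[[0.0,0.0,0.0],0.179,0.6],[[0.0,0.0,0.0],0.178,0.6],[[0.0,0.0,0.0],0.179,0.6],[[0.0,0.0,0.0],0.178,0.6],[[0.0,0.0,0.0],0.179,0.6],[[0.0,0.0,0.0],0.178,0.6],[[0.0,0.0,0.0],0.179,0.6],[[0.0,0.0,0.025],-0.0,0.6],[[0.0,0.0,0.025],-0.0,0.6],[[0.0,0.0,0.025],-0.0,0.6],[[0.0,0.0,0.025],-0.0,0.6]] END [ 0.465  -0.1872  0.105 ] -1.2
```

>>> carry_out(commands=[[[0,0,0.001],0,0],[[0,0,0.001],0,0],[[0,0,0],0,0.7],[[0,0,0],0,0.7],[[0,0,0],0,0.7],[[0,0,-0.026],0,0.7],[[0,0,-0.025],0,0.7],[[0,0,-0.026],0,0.7],[[0,0,-0.026],0,0.7],[[0.008,0,0],0.18,0.6],[[0.008,-0.001,0],0.181,0.6],[[0.007,-0.003,0],0.18,0.6],[[0.007,-0.004,0],0.181,0.6],[[0.006,-0.006,0],0.18,0.6],[[0.005,-0.006,0],0.18,0.6],[[0.004,-0.007,0],0.181,0.6],[[0.002,-0.008,0],0.18,0.6],[[0.001,-0.008,0],0.18,0.6],[[0,-0.008,0],0.181,0.6]])

```text
time: 13.12
tool_pos: [0.4644, -0.1875, 0.2046]
tool_rot: [3.142, 0.0, 1.294]
contact_force: [0.3, 0.4, 0.5]
opening: 0.0552
grip_force: 0.0
```

>>> carry_out(commands=[[[0,0,0],0.179,0.6],[[0,0,0],0.178,0.6],[[0,0,0],0.179,0.6],[[0,0,0],0.178,0.6],[[0,0,0],0.179,0.6],[[0,0,0],0.178,0.6],[[0,0,0],0.179,0.6],[[0,0,0],0.179,0.6],[[0,0,0],0.178,0.6],[[0,0,0],0.179,0.6],[[0,0,0],0.178,0.6],[[0,0,0],0.179,0.6],[[0,0,0],0.178,0.6],[[0,0,0],0.179,0.6],[[0,0,0],0,0.6]])

```text
time: 15.0
tool_pos: [0.4647, -0.1874, 0.2046]
tool_rot: [3.141, -0.0, -1.199]
contact_force: [0.0, -0.4, 0.1]
opening: 0.0551
grip_force: 0.0
```

```bash
python3 - <<'E'
from h import *
st=robot.observe(); p=robot.read_camera("wrist"); save(p,"w3.png"); print(st["tool_pos"],st["tool_rot"],st["qpos"])
s=robot.read_camera("scene"); t=robot.read_camera("top")
for n,z in [("crank_hub",.098),("crank_knob",.098),("crank_mouth",.058),("shaft_seat",.058)]:
  for nm,q in [("w",p),("s",s),("t",t)]:
    print(n,nm,[(np.round(d["at"],1),at_z(q,d["at"],z,st).round(4),round(d["p"],2)) for d in robot.tip_of(q,n)[:2]])
E
```

```text
[ 0.46465761 -0.18742042  0.20458582] [ 3.14146292e+00 -5.67773462e-05 -1.19871707e+00] [-5.36391418e-01  3.34917832e-01  1.64997667e+00 -1.49884060e-04
  1.15673316e+00  2.23318229e+00]
crank_hub w [(array([217.7, 201.8]), array([ 0.5462, -0.1916,  0.098 ]), 0.59)]
crank_hub s [(array([220.6, 175.9]), array([ 0.4205, -0.4572,  0.098 ]), 0.95), (array([305.3, 230.3]), array([ 0.5489, -0.1885,  0.098 ]), 0.58)]
crank_hub t [(array([470.4, 322.5]), array([ 0.386 , -0.4716,  0.098 ]), 0.72)]
crank_knob w [(array([320.1, 247.4]), array([ 0.4658, -0.1863,  0.098 ]), 0.95)]
crank_knob s [(array([205.6, 194.8]), array([ 0.4922, -0.4756,  0.098 ]), 0.63), (array([312.1, 208.9]), array([ 0.4784, -0.1865,  0.098 ]), 0.56)]
crank_knob t [(array([470.2, 294. ]), array([ 0.4548, -0.4715,  0.098 ]), 0.58)]
crank_mouth w [(array([230.7, 192.7]), array([ 0.5468, -0.1913,  0.058 ]), 0.95)]
crank_mouth s [(array([219.2, 184.6]), array([ 0.4204, -0.4679,  0.058 ]), 0.67)]
crank_mouth t [(array([467.1, 321.4]), array([ 0.3856, -0.475 ,  0.058 ]), 0.65)]
shaft_seat w []
shaft_seat s [(array([303.9, 236.4]), array([ 0.5418, -0.195 ,  0.058 ]), 0.37)]
shaft_seat t []
```

View pics/w3.png

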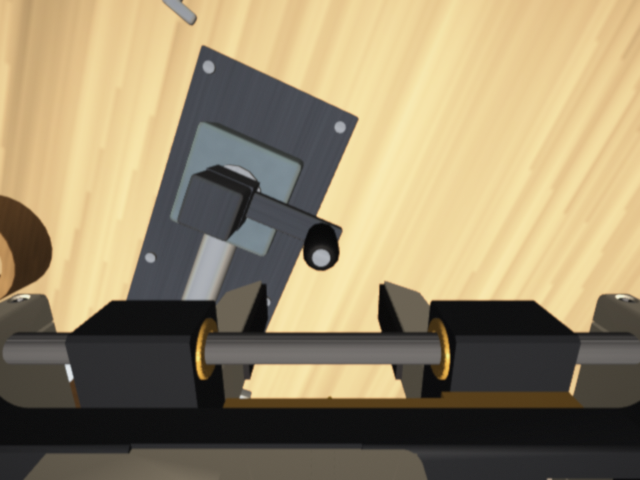

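The crank is seated: hub at (217,202), knob at (320,250), and the knob sits between the fingers. I go down and grip the knob.

>>> carry_out(commands=[[[0,0,0.025],0,0.6],[[0,0,0.025],0,0.6],[[0,0,0.025],0,0.6],[[0,0,0.025],0,0.6],[[0,0,0],0,0],[[0,0,0],0,0],[[0,0,0],0,0],[[0,0,0],0,0]], newtons=14)

```text
time: 16.75
tool_pos: [0.4652, -0.1875, 0.1055]
tool_rot: [-3.14, -0.001, -1.2]
contact_force: [-0.3, 0.3, 1.1]
opening: 0.0248
grip_force: 14.0
```

```bash
cat >> h.py <<'E'
C=np.array([.5455,-.1905])
def wind(turn,n,z,pose,c=C,r=.08):
    a0=np.arctan2(pose[1]-c[1],pose[0]-c[0]); plan([(c[0]+r*np.cos(a0-turn*i/n),c[1]+r*np.sin(a0-turn*i/n),z,pose[3],1,0) for i in range(1,n+1)],pose=pose)
E
python3 - <<'E'
from h import *
st=robot.observe(); p=list(st["tool_pos"])+[-1.2]; print(p,st["opening"],st["grip_force"],st["contact_force"])
wind(20*np.pi/12,20,p[2],p)
E
```

```text
[np.float64(0.46521729513582016), np.float64(-0.1874826206616391), np.float64(0.1055475670915315), -1.2] 0.024806693303362787 13.999992739409208 [-0.34659603  0.27932563  1.14461091]
[[[-0.018,-0.011,0.0],-0.0,0],[[-0.014,-0.015,0.0],-0.0,0],[[-0.01,-0.018,0.0],-0.0,0],[[-0.006,-0.021,0.0],-0.0,0],[[0.001,-0.02,0.0],-0.0,0],[[0.005,-0.021,0.0],-0.0,0],[[0.011,-0.017,0.0],-0.0,0],[[0.015,-0.015,0.0],-0.0,0],[[0.018,-0.01,0.0],-0.0,0],[[0.021,-0.005,0.0],-0.0,0],[[0.021,0.0,0.0],-0.0,0],[[0.02,0.006,0.0],-0.0,0],[[0.018,0.011,0.0],-0.0,0],[[0.014,0.015,0.0],-0.0,0],[[0.01,0.018,0.0],-0.0,0],[[0.005,0.02,0.0],-0.0,0],[[0.0,0.021,0.0],-0.0,0],[[-0.006,0.02,0.0],-0.0,0],[[-0.01,0.018,0.0],-0.0,0],[[-0.015,0.014,0.0],-0.0,0]] END [ 0.5035 -0.2584  0.1055] -1.2
```

>>> carry_out(commands=[[[-0.018,-0.011,0],0,0],[[-0.014,-0.015,0],0,0],[[-0.01,-0.018,0],0,0],[[-0.006,-0.021,0],0,0],[[0.001,-0.02,0],0,0]])

```text
time: 17.38
tool_pos: [0.5263, -0.1114, 0.1052]
tool_rot: [3.14, 0.002, -1.2]
contact_force: [-3.2, 0.7, 3.4]
opening: 0.0253
grip_force: 14.0
```

Smooth, with a small force. I continue.

>>> carry_out(commands=[[[0.005,-0.021,0],0,0],[[0.011,-0.017,0],0,0],[[0.015,-0.015,0],0,0],[[0.018,-0.01,0],0,0],[[0.021,-0.005,0],0,0],[[0.021,0,0],0,0],[[0.02,0.006,0],0,0],[[0.018,0.011,0],0,0],[[0.014,0.015,0],0,0],[[0.01,0.018,0],0,0],[[0.005,0.02,0],0,0],[[0,0.021,0],0,0],[[-0.006,0.02,0],0,0],[[-0.01,0.018,0],0,0],[[-0.015,0.014,0],0,0]])

```text
time: 19.25
tool_pos: [0.5015, -0.2575, 0.1047]
tool_rot: [-3.141, 0.001, -1.201]
contact_force: [7.7, 6.4, 0.5]
opening: 0.0255
grip_force: 14.0
```

```bash
python3 - <<'E'
from h import *
st=robot.observe(); print(st["tool_pos"],st["qpos"][5],st["torque"])
wind(20*np.pi/12,20,.1055,(.5035,-.2584,.1055,-1.2))
s=robot.read_camera("scene"); 
im=cv2.resize(s["pixels"][170:330,270:530],None,fx=3,fy=3,interpolation=cv2.INTER_CUBIC); save(s,"s2.png",im)
t=robot.read_camera("top"); save(t,"t2.png",cv2.resize(t["pixels"][180:310,130:310],None,fx=4,fy=4,interpolation=cv2.INTER_CUBIC))
E
```

```text
[ 0.50153655 -0.25749635  0.10465932] 2.1599398941608356 [ 1.34764497 -1.40713324 -0.06542164]
[[[-0.018,0.01,0.0],-0.0,0],[[-0.02,0.006,0.0],-0.0,0],[[-0.021,-0.001,0.0],-0.0,0],[[-0.02,-0.005,0.0],-0.0,0],[[-0.018,-0.011,0.0],-0.0,0],[[-0.015,-0.015,0.0],-0.0,0],[[-0.01,-0.018,0.0],-0.0,0],[[-0.005,-0.02,0.0],-0.0,0],[[0.0,-0.021,0.0],-0.0,0],[[0.005,-0.02,0.0],-0.0,0],[[0.011,-0.018,0.0],-0.0,0],[[0.015,-0.015,0.0],-0.0,0],[[0.018,-0.01,0.0],-0.0,0],[[0.02,-0.005,0.0],-0.0,0],[[0.021,0.0,0.0],-0.0,0],[[0.02,0.006,0.0],-0.0,0],[[0.018,0.01,0.0],-0.0,0],[[0.015,0.015,0.0],-0.0,0],[[0.01,0.018,0.0],-0.0,0],[[0.005,0.02,0.0],-0.0,0]] END [ 0.5837 -0.2605  0.1055] -1.2
```

View pics/s2.png

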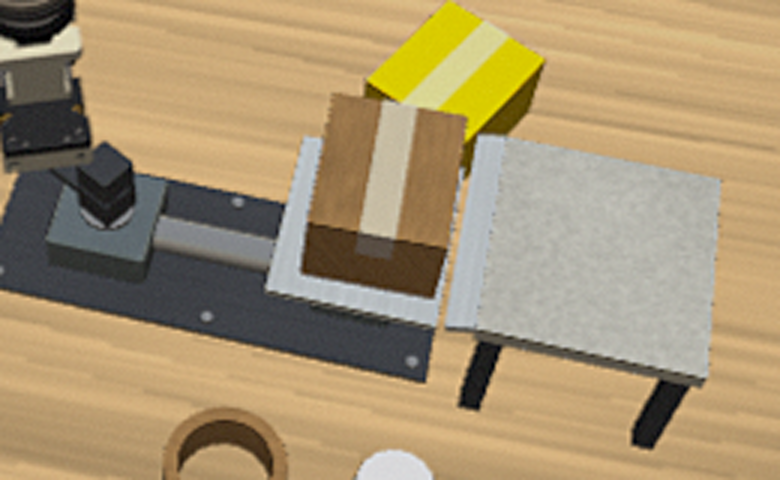

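The scene crop shows the carton still on the raised platform, with corners at (266,290) and (437,325). The shelf corners are at (708,373) and (721,180). I fit the shelf height with the lift model, using the platform's known height (about 0.1087 m) to check for camera bias.

>>> carry_out(commands=[[[-0.018,0.01,0],0,0],[[-0.02,0.006,0],0,0],[[-0.021,-0.001,0],0,0],[[-0.02,-0.005,0],0,0],[[-0.018,-0.011,0],0,0],[[-0.015,-0.015,0],0,0],[[-0.01,-0.018,0],0,0],[[-0.005,-0.02,0],0,0],[[0,-0.021,0],0,0],[[0.005,-0.02,0],0,0],[[0.011,-0.018,0],0,0],[[0.015,-0.015,0],0,0],[[0.018,-0.01,0],0,0],[[0.02,-0.005,0],0,0],[[0.021,0,0],0,0],[[0.02,0.006,0],0,0]])

```text
time: 21.35
tool_pos: [0.6264, -0.1922, 0.1052]
tool_rot: [-3.138, -0.001, -1.199]
contact_force: [5.4, 3.2, 3.5]
opening: 0.0251
grip_force: 14.0
```

```bash
python3 - <<'E'
from h import *
st=robot.observe(); print(st["tool_pos"],st["contact_force"])
s=robot.read_camera("scene"); t=robot.read_camera("top")
save(s,"s3.png",cv2.resize(s["pixels"][170:330,270:530],None,fx=3,fy=3,interpolation=cv2.INTER_CUBIC))
yd=np.array([.038,.999,0]);xd=np.array([.999,-.038,0]);c0=np.array([.5455,-.1905,0])
cr=lambda u,v:np.array([270+(u+.5)/3-.5,170+(v+.5)/3-.5])
def pt(v,x,y,z): return c0+yd*(v+y)+xd*x+[0,0,z]
from scipy.optimize import minimize_scalar, least_squares
for n,base,x,y,px in [("plat+x-y",.225,.08,-.07,cr(266,291)),("plat+x+y",.225,.08,.07,cr(437,326)),("plat-x-y",.225,-.08,-.07,cr(305,138)),
   ("sh+x+y",.399,.095,.1,cr(708,374)),("sh-x+y",.399,-.095,.1,cr(721,180))]:
    for z in (.1087,.13,.138,.146) : print(n,z,(proj(s,pt(base,x,y,z))-px).round(1),end=' ')
    print()
E
```

```text
[ 0.62638075 -0.19222728  0.1052481 ] [5.42407737 3.19970144 3.46633328]
plat+x-y 0.1087 [-0.6 -0.9] plat+x-y 0.13 [-0.1 -5.5] plat+x-y 0.138 [ 0.1 -7.3] plat+x-y 0.146 [ 0.3 -9. ] 
plat+x+y 0.1087 [-0.3 -0.2] plat+x+y 0.13 [ 1.1 -4.6] plat+x+y 0.138 [ 1.6 -6.4] plat+x+y 0.146 [ 2.1 -8.1] 
plat-x-y 0.1087 [-0.7 -1.4] plat-x-y 0.13 [-0.  -6.3] plat-x-y 0.138 [ 0.2 -8.2] plat-x-y 0.146 [  0.5 -10.1] 
sh+x+y 0.1087 [-4.3  8.2] sh+x+y 0.13 [-1.7  3.9] sh+x+y 0.138 [-0.7  2.3] sh+x+y 0.146 [0.3 0.6] 
sh-x+y 0.1087 [-4.   7.2] sh-x+y 0.13 [-1.5  2.4] sh-x+y 0.138 [-0.6  0.5] sh-x+y 0.146 [ 0.4 -1.3]
```

View pics/s3.png

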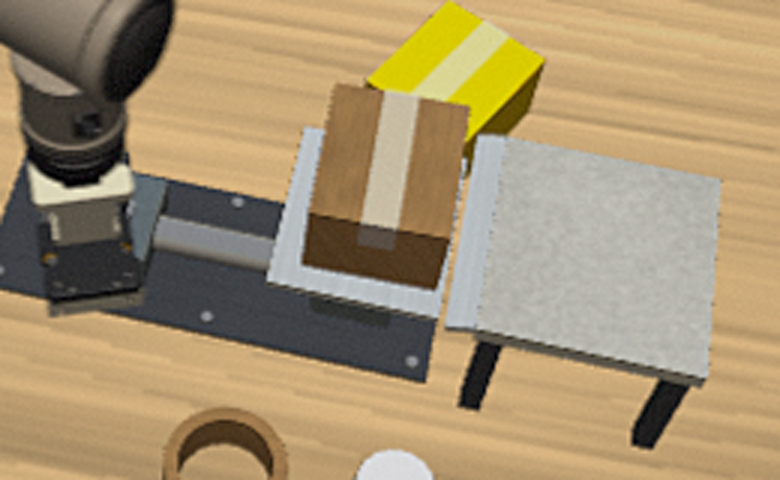

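```bash
cat > fit.py <<'E'
from h import *
from scipy.optimize import least_squares
s=robot.read_camera("scene")
cr=lambda u,v:np.array([270+(u+.5)/3-.5,170+(v+.5)/3-.5])
obs=[(.225,.08,-.07,.1087,cr(266,291)),(.225,.08,.07,.1087,cr(437,326)),(.225,-.08,-.07,.1087,cr(305,138)),
(.225,.08,-.07,.122,cr(267,283)),(.225,.08,.07,.122,cr(438,317)),(.225,-.08,-.07,.122,cr(305,129)),
(.399,.095,.1,0,cr(707,375)),(.399,-.095,.1,0,cr(721,180)),(.399,-.095,-.1,-.007,cr(477,136)),(.399,.095,-.1,-.007,cr(447,327))]
def f(q):
    x,y,a,h,u,v=q; yd=np.array([np.sin(a),np.cos(a),0]);xd=np.array([yd[1],-yd[0],0]);r=[]
    for b,X,Y,z,px in obs:
        P=np.array([x,y,z if z>.01 else h+z])+yd*(b+Y)+xd*X
        r+=list(proj(s,P)-px+[u,v])
    return np.array(r+[(x-.5455)/.0015,(y+.1905)/.0015,(a-.038)/.008,u/1.5,v/1.5])
o=least_squares(f,[.5455,-.1905,.038,.138,0,0]); print(o.x.round(4)); print(f(o.x)[:20].reshape(-1,2).round(1).tolist())
J=np.linalg.inv(o.jac.T@o.jac); print("sd h",J[3,3]**.5*.7)
E
python3 fit.py
```

```text
[ 0.5454 -0.1905  0.0338  0.1435  0.158   0.9677]
[[-0.2, -0.1], [0.1, 0.4], [-0.6, -0.6], [-0.2, -0.3], [0.6, 0.6], [-0.2, -0.7], [0.8, 1.0], [0.1, -0.5], [0.1, -0.0], [-0.7, -0.1]]
sd h 0.0020253724523855462
```

```bash
python3 - <<'E'
from h import *
a=3.104-3*np.pi
wind(2*np.pi,24,.1055,(C[0]+.08*np.cos(a),C[1]+.08*np.sin(a),.1055,-1.2))
E
```

```text
[[[0.018,0.011,0.0],-0.0,0],[[0.014,0.015,0.0],-0.0,0],[[0.011,0.018,0.0],-0.0,0],[[0.005,0.02,0.0],-0.0,0],[[-0.001,0.021,0.0],-0.0,0],[[-0.005,0.02,0.0],-0.0,0],[[-0.011,0.018,0.0],-0.0,0],[[-0.015,0.015,0.0],-0.0,0],[[-0.018,0.01,0.0],-0.0,0],[[-0.021,0.005,0.0],-0.0,0],[[-0.02,0.0,0.0],-0.0,0],[[-0.021,-0.006,0.0],-0.0,0],[[-0.017,-0.011,0.0],-0.0,0],[[-0.015,-0.015,0.0],-0.0,0],[[-0.01,-0.018,0.0],-0.0,0],[[-0.005,-0.02,0.0],-0.0,0],[[0.0,-0.021,0.0],-0.0,0],[[0.006,-0.02,0.0],-0.0,0],[[0.011,-0.018,0.0],-0.0,0],[[0.015,-0.015,0.0],-0.0,0],[[0.018,-0.01,0.0],-0.0,0],[[0.02,-0.005,0.0],-0.0,0],[[0.021,0.0,0.0],-0.0,0],[[0.02,0.006,0.0],-0.0,0]] END [ 0.6254 -0.1935  0.1055] -1.2
```

>>> carry_out(commands=[[[0.018,0.011,0],0,0],[[0.014,0.015,0],0,0],[[0.011,0.018,0],0,0],[[0.005,0.02,0],0,0],[[-0.001,0.021,0],0,0],[[-0.005,0.02,0],0,0],[[-0.011,0.018,0],0,0],[[-0.015,0.015,0],0,0],[[-0.018,0.01,0],0,0],[[-0.021,0.005,0],0,0],[[-0.02,0,0],0,0],[[-0.021,-0.006,0],0,0]])

```text
time: 23.0
tool_pos: [0.4649, -0.1865, 0.1049]
tool_rot: [-3.139, -0.003, -1.201]
contact_force: [12.5, -3.2, -2.7]
opening: 0.0253
grip_force: 14.0
```

>>> carry_out(commands=[[[-0.017,-0.011,0],0,0],[[-0.015,-0.015,0],0,0],[[-0.01,-0.018,0],0,0],[[-0.005,-0.02,0],0,0],[[0,-0.021,0],0,0],[[0.006,-0.02,0],0,0],[[0.011,-0.018,0],0,0],[[0.015,-0.015,0],0,0],[[0.018,-0.01,0],0,0],[[0.02,-0.005,0],0,0],[[0.021,0,0],0,0],[[0.02,0.006,0],0,0],[[0,0,0],0,0]])

```text
time: 24.62
tool_pos: [0.6261, -0.1939, 0.1052]
tool_rot: [-3.138, -0.002, -1.202]
contact_force: [5.8, -0.6, 4.5]
opening: 0.0249
grip_force: 14.0
```

```bash
python3 - <<'E'
from h import *
st=robot.observe(); print(st["tool_pos"],st["contact_force"],st["qpos"])
s=robot.read_camera("scene"); t=robot.read_camera("top")
a=cv2.resize(s["pixels"][195:315,350:520],None,fx=4.7,fy=4.7,interpolation=cv2.INTER_CUBIC)
save(s,"s4.png",a)
E
```

```text
[ 0.62612816 -0.19389276  0.10516005] [ 5.75588062 -0.62825854  4.52950788] [-4.17648190e-01  7.00288377e-01  1.31042322e+00  1.24382068e-03
  1.12727656e+00  2.35428193e+00]
```

View pics/s4.png

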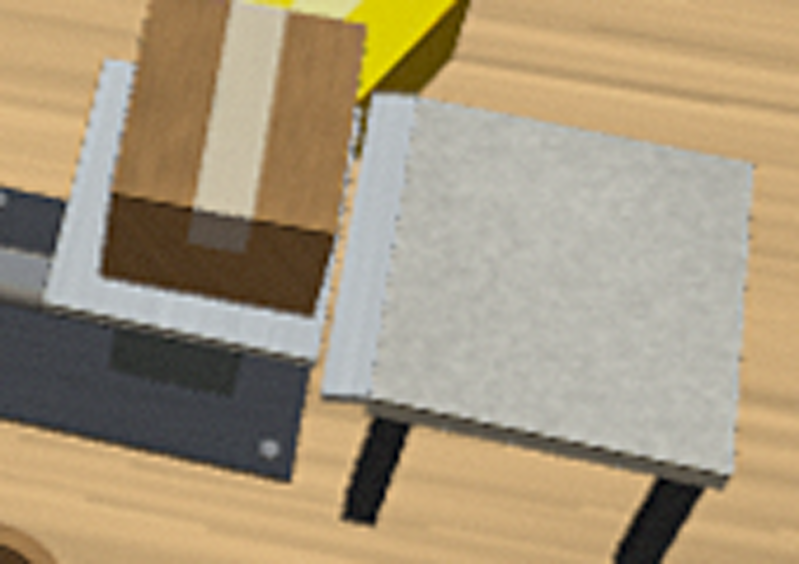

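```bash
cat > fit2.py <<'E'
src=open("fit.py").read().split("def f(q)")
exec(src[0])
cr4=lambda u,v:np.array([350+(u+.5)/4.7-.5,195+(v+.5)/4.7-.5])
new=[(.225,.08,-.07,.142,cr4(47,303)),(.225,.08,.07,.142,cr4(312,357)),(.225,-.08,-.07,.142,cr4(104,60)),
(.399,.095,.1,0,cr4(727,475)),(.399,-.095,.1,0,cr4(752,162)),(.399,-.095,-.1,-.007,cr4(370,93)),(.399,.095,-.1,-.007,cr4(323,396)),
(.399,.095,-.076,0,cr4(372,401)),(.399,-.095,-.076,0,cr4(414,97))]
allobs=obs+new
for obs in (allobs,new):
    exec("def f(q)"+src[1])
E
python3 fit2.py
python3 - <<'E'
# edge lines by gradient, in the scene picture: platform and shelf +x / -x edges, subpixel
from h import *
t=robot.read_camera("top")
g=t["pixels"]; 
for v in range(212,282,12): print(v, g[v,140:300:1,2].tolist()[0:16], g[v,220:244,2].tolist())
E
```

```text
[ 0.5453 -0.1907  0.0325  0.1421  0.0253  0.9445]
[[-0.4, -0.3], [0.0, 0.2], [-0.8, -0.8], [-0.4, -0.5], [0.5, 0.4], [-0.4, -0.9], [0.4, 1.0], [-0.3, -0.5], [-0.2, 0.1], [-0.9, 0.0]]
sd h 0.0014518446982738774
[ 0.5455 -0.1906  0.0342  0.1409 -0.145   0.3985]
[[-1.1, -0.3], [1.2, 0.6], [-0.3, -0.7], [1.1, 0.1], [-0.1, 0.2], [-0.0, 0.7], [-0.9, -0.2], [-0.5, -0.6], [0.6, 0.1], [-0.0, -0.1]]
sd h 0.002115724268829276
212 [54, 52, 53, 53, 53, 54, 56, 54, 56, 55, 55, 67, 90, 93, 94, 92] [88, 90, 91, 90, 84, 97, 101, 101, 102, 107, 105, 104, 102, 103, 93, 69, 63, 64, 63, 64, 63, 64, 62, 63]
224 [54, 54, 53, 53, 53, 55, 55, 54, 54, 55, 67, 86, 92, 94, 96, 92] [89, 93, 95, 95, 100, 102, 100, 103, 106, 105, 80, 47, 31, 36, 33, 34, 33, 34, 34, 33, 32, 33, 34, 34]
236 [61, 60, 61, 60, 61, 60, 58, 59, 62, 78, 89, 92, 92, 94, 93, 91] [90, 90, 86, 98, 102, 101, 102, 105, 105, 103, 63, 35, 31, 33, 33, 33, 35, 34, 36, 31, 32, 33, 33, 33]
248 [63, 64, 64, 64, 63, 66, 63, 64, 77, 91, 91, 88, 94, 93, 91, 92] [89, 91, 100, 102, 100, 102, 103, 104, 102, 86, 47, 32, 33, 32, 31, 32, 33, 32, 33, 34, 32, 32, 32, 34]
260 [54, 56, 53, 56, 54, 53, 55, 77, 88, 89, 88, 89, 87, 87, 87, 89] [90, 100, 102, 101, 101, 103, 103, 103, 103, 64, 38, 33, 36, 37, 35, 34, 33, 34, 35, 35, 33, 33, 32, 33]
272 [62, 62, 60, 61, 62, 63, 78, 92, 92, 90, 88, 88, 88, 88, 87, 89] [101, 103, 102, 103, 102, 103, 104, 104, 74, 42, 33, 33, 34, 35, 33, 33, 33, 36, 34, 34, 32, 33, 31, 33]
```

The refit puts the shelf at 0.142 m ± 2 mm. The platform stands at about 0.142 m from 2.5 turns, so it is level within tolerance. I release the knob and set up for the push.

```bash
python3 - <<'E'
from h import *
st=robot.observe(); p=list(st["tool_pos"])+[st["tool_rot"][2]]
x,y=p[:2]
plan([(x,y,.105,p[3],3,.6),(x,y,.275,p[3],5,.6)],pose=p)
plan([(.549,-.068,.275,1.536,16,.65)],pose=(x,y,.275,p[3]))
E
```

```text
[[[0.0,0.0,0.0],-0.0,0.6],[[0.0,0.0,0.0],-0.0,0.6],[[0.0,0.0,0.0],-0.0,0.6],[[0.0,0.0,-0.034],-0.0,0.6],[[0.0,0.0,-0.034],-0.0,0.6],[[0.0,0.0,-0.034],-0.0,0.6],[[0.0,0.0,-0.034],-0.0,0.6],[[0.0,0.0,-0.034],-0.0,0.6]] END [ 0.6261 -0.1931  0.2754] -1.2005
[[[-0.009,0.002,0.0],-0.171,0.65],[[-0.009,0.0,0.0],-0.171,0.65],[[-0.009,-0.002,0.0],-0.171,0.65],[[-0.009,-0.003,0.0],-0.171,0.65],[[-0.008,-0.004,0.0],-0.171,0.65],[[-0.007,-0.006,0.0],-0.171,0.65],[[-0.006,-0.007,0.0],-0.171,0.65],[[-0.005,-0.008,0.0],-0.171,0.65],[[-0.004,-0.008,0.0],-0.171,0.65],[[-0.002,-0.009,0.0],-0.171,0.65],[[0.0,-0.009,0.0],-0.171,0.65],[[0.001,-0.009,0.0],-0.171,0.65],[[0.003,-0.009,0.0],-0.171,0.65],[[0.004,-0.008,0.0],-0.171,0.65],[[0.006,-0.008,0.0],-0.171,0.65],[[0.006,-0.006,0.0],-0.172,0.65]] END [ 0.5489 -0.0682  0.275 ] 1.5365
```

>>> carry_out(commands=[[[0,0,0],0,0.6],[[0,0,0],0,0.6],[[0,0,0],0,0.6],[[0,0,-0.034],0,0.6],[[0,0,-0.034],0,0.6],[[0,0,-0.034],0,0.6],[[0,0,-0.034],0,0.6],[[0,0,-0.034],0,0.6]])

```text
time: 25.82
tool_pos: [0.6241, -0.1926, 0.2755]
tool_rot: [3.141, 0.001, -1.2]
contact_force: [1.4, 0.1, 0.1]
opening: 0.0551
grip_force: 0.0
```

>>> carry_out(commands=[[[-0.009,0.002,0],-0.171,0.65],[[-0.009,0,0],-0.171,0.65],[[-0.009,-0.002,0],-0.171,0.65],[[-0.009,-0.003,0],-0.171,0.65],[[-0.008,-0.004,0],-0.171,0.65],[[-0.007,-0.006,0],-0.171,0.65],[[-0.006,-0.007,0],-0.171,0.65],[[-0.005,-0.008,0],-0.171,0.65],[[-0.004,-0.008,0],-0.171,0.65],[[-0.002,-0.009,0],-0.171,0.65],[[0,-0.009,0],-0.171,0.65],[[0.001,-0.009,0],-0.171,0.65],[[0.003,-0.009,0],-0.171,0.65],[[0.004,-0.008,0],-0.171,0.65],[[0.006,-0.008,0],-0.171,0.65],[[0.006,-0.006,0],-0.172,0.65],[[0,0,0],0,0.65]])

```text
time: 27.95
tool_pos: [0.5468, -0.0675, 0.2746]
tool_rot: [-3.141, -0.0, 1.536]
contact_force: [-0.3, 0.9, -0.0]
opening: 0.0594
grip_force: 0.0
```

```bash
python3 - <<'E'
from h import *
st=robot.observe(); print(st["tool_pos"],st["tool_rot"],st["qpos"][5])
w=robot.read_camera("wrist");s=robot.read_camera("scene");t=robot.read_camera("top")
for n,z in [("carton_center",.182),("platform_top",.142),("shelf_top",.142),("crank_mouth",.058),("crank_hub",.098)]:
  for nm,q in [("w",w),("s",s),("t",t)]:
    print(n,nm,[(at_z(q,d["at"],z,st).round(3),round(d["p"],2)) for d in robot.tip_of(q,n)[:2]])
save(w,"w5.png",np.hstack([cv2.resize(w["pixels"],(400,300)),cv2.resize(t["pixels"][160:340,130:370],(400,300))]))
E
```

```text
[ 0.54683705 -0.06749067  0.27462242] [-3.14088348e+00 -2.39486930e-04  1.53585120e+00] -0.22701798632585052
carton_center w []
carton_center s [(array([0.462, 0.084, 0.182]), 0.95), (array([0.551, 0.046, 0.182]), 0.77)]
carton_center t []
platform_top w []
platform_top s []
platform_top t [(array([ 0.624, -0.189,  0.142]), 0.46), (array([0.567, 0.214, 0.142]), 0.18)]
shelf_top w []
shelf_top s [(array([0.561, 0.201, 0.142]), 0.71)]
shelf_top t [(array([0.564, 0.217, 0.142]), 0.59)]
crank_mouth w [(array([ 0.545, -0.186,  0.058]), 0.78)]
crank_mouth s [(array([ 0.422, -0.462,  0.058]), 0.8), (array([ 0.556, -0.192,  0.058]), 0.73)]
crank_mouth t [(array([ 0.556, -0.191,  0.058]), 0.82), (array([ 0.388, -0.473,  0.058]), 0.73)]
crank_hub w [(array([ 0.545, -0.188,  0.098]), 0.61)]
crank_hub s [(array([ 0.422, -0.459,  0.098]), 0.7), (array([ 0.545, -0.184,  0.098]), 0.62)]
crank_hub t [(array([ 0.548, -0.194,  0.098]), 0.92), (array([ 0.389, -0.472,  0.098]), 0.65)]
```

View pics/w5.png

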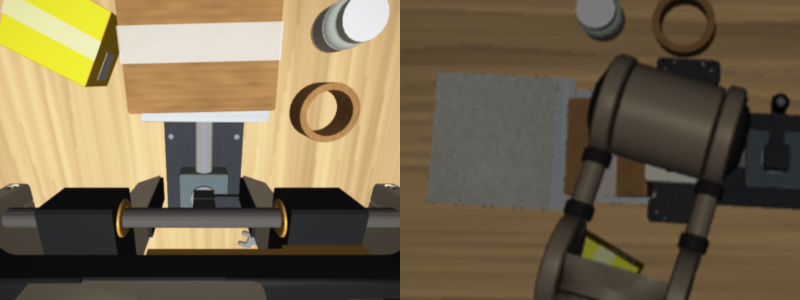

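The wrist half shows the carton square ahead, its near edge at row 112, with the crank still on the shaft. The approach path is clear, so I go down and push.

>>> carry_out(commands=[[[0,0.001,0.031],0,0.65],[[0,0.001,0.031],0,0.65],[[0,0,0.031],0,0.65],[[0.015,0,0],0,0.65],[[0.015,0,0],0,0.65],[[0.01,0,0],0,0.65],[[0.01,0,0],0,0.65],[[0.01,0,0],0,0.65],[[0.01,0,0],0,0.65]])

```text
time: 29.98
tool_pos: [0.5524, 0.0014, 0.1831]
tool_rot: [3.139, 0.002, 1.537]
contact_force: [0.0, -5.5, 3.0]
opening: 0.0593
grip_force: 3.1
```

>>> carry_out(commands=[[[0.01,0,0],0,0.65],[[0.01,0,0],0,0.65],[[0.01,0,0],0,0.65],[[0.01,0,0],0,0.65],[[0.01,0,0],0,0.65],[[0.01,0,0],0,0.65],[[0.01,0,0],0,0.65]])

```text
time: 30.85
tool_pos: [0.555, 0.0711, 0.1836]
tool_rot: [3.138, 0.002, 1.537]
contact_force: [0.4, -8.1, 5.5]
opening: 0.06
grip_force: 3.8
```

>>> carry_out(commands=[[[0.01,0,0],0,0.65],[[0.01,0,0],0,0.65],[[0.01,0,0],0,0.65],[[0.01,0,0],0,0.65],[[0.01,0,0],0,0.65],[[0.01,0,0],0,0.65],[[0.007,0,0],0,0.65],[[0.004,0,0],0,0.65]])

```text
time: 31.85
tool_pos: [0.5574, 0.1421, 0.1836]
tool_rot: [3.138, 0.002, 1.537]
contact_force: [0.7, -7.6, 5.4]
opening: 0.0596
grip_force: 3.9
```

```bash
python3 - <<'E'
from h import *
st=robot.observe(); print(st["tool_pos"],st["tool_rot"],st["contact_force"])
s=robot.read_camera("scene");t=robot.read_camera("top")
for n,z in [("carton_center",.182),("crank_hub",.098)]:
  for nm,q in [("s",s),("t",t)]:
    print(n,nm,[(at_z(q,d["at"],z,st).round(3),round(d["p"],2)) for d in robot.tip_of(q,n)[:2]])
E
```

```text
[0.55735476 0.14214446 0.18357064] [3.13797574e+00 2.12016749e-03 1.53687709e+00] [ 0.71612079 -7.5799834   5.40537064]
carton_center s [(array([0.468, 0.08 , 0.182]), 0.89), (array([0.553, 0.213, 0.182]), 0.81)]
carton_center t [(array([0.554, 0.029, 0.182]), 0.72)]
crank_hub s [(array([ 0.553, -0.191,  0.098]), 0.91), (array([ 0.423, -0.465,  0.098]), 0.86)]
crank_hub t [(array([ 0.388, -0.476,  0.098]), 0.71), (array([ 0.551, -0.196,  0.098]), 0.67)]
```

>>> carry_out(commands=[[[-0.01,0,0],0,0.65],[[-0.03,0,0],0,0.65],[[-0.03,0,0],0,0.65],[[-0.02,0,-0.03],0,0.65],[[-0.02,0,-0.05],0,0.65],[[-0.02,0,-0.05],0,0.65],[[-0.03,0,0],0,0.65],[[-0.04,0,0],0,0.65],[[-0.04,0,0],0,0.65],[[-0.04,0,0],0,0.65],[[0,0,0],0,0.65]])

```text
time: 33.52
tool_pos: [0.5464, -0.1392, 0.3109]
tool_rot: [-3.14, -0.001, 1.533]
contact_force: [0.2, 0.6, 0.8]
opening: 0.0595
grip_force: 0.0
```

```bash
python3 - <<'E'
from h import *
st=robot.observe(); print(st["tool_pos"],st["contact_force"])
s=robot.read_camera("scene");t=robot.read_camera("top")
for n,z in [("carton_center",.182),("shelf_top",.142),("crank_hub",.098),("crank_mouth",.058)]:
  for nm,q in [("s",s),("t",t)]:
    print(n,nm,[(at_z(q,d["at"],z,st).round(3),round(d["p"],2)) for d in robot.tip_of(q,n)[:2]])
# carton top outline in the top view: brown/tape against grey shelf
hsv=cv2.cvtColor(t["pixels"],cv2.COLOR_RGB2HSV); m=((hsv[...,1]>90)&(hsv[...,0]<20)).astype(np.uint8); m[:205]=0;m[283:]=0;m[:,:155]=0;m[:,228:]=0
m=cv2.morphologyEx(m,cv2.MORPH_OPEN,np.ones((3,3)))
b=cv2.minAreaRect(np.argwhere(m)[:,::-1].astype(np.float32)); print(b,[at_z(t,q,.222).round(3)[:2].tolist() for q in cv2.boxPoints(b)],at_z(t,b[0],.222))
E
```

```text
[ 0.54637082 -0.13922056  0.31090358] [0.16538581 0.59567753 0.78647658]
carton_center s [(array([0.561, 0.209, 0.182]), 0.98), (array([0.461, 0.085, 0.182]), 0.83)]
carton_center t []
shelf_top s []
shelf_top t []
crank_hub s [(array([ 0.554, -0.183,  0.098]), 0.84), (array([ 0.411, -0.468,  0.098]), 0.7)]
crank_hub t [(array([ 0.393, -0.471,  0.098]), 0.69)]
crank_mouth s [(array([ 0.426, -0.463,  0.058]), 0.82), (array([ 0.551, -0.188,  0.058]), 0.57)]
crank_mouth t [(array([ 0.381, -0.476,  0.058]), 0.97)]
((184.02308654785156, 243.58460998535156), (56.801300048828125, 57.411468505859375), 3.1798300743103027) [[0.494, 0.261], [0.622, 0.261], [0.618, 0.133], [0.49, 0.135]] [0.55570844 0.19729744 0.222     ]
```

```bash
python3 -c "
from cell import robot
print(robot.hand_in())"
```

```text
the job is handed in; nothing more can be done
None
```

The job is handed in: the crank is on its shaft, the platform was wound to about 142 mm against a shelf I measured at about 142 mm (±2 mm), and the carton is pushed onto the shelf within about 1 cm of its middle; no verdict came back from the hand-in.

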